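# Gauge a coating rod in a sloping taper gauge

## Task

Check the thickness of the steel coating rod: lift it out of its leaning stand, stand it square on the floor of the sloping taper gauge in the wide end of the slot, and slide it toward the narrow end until it wedges firmly between both fences, without forcing it (a push of about 10 N is plenty, 30 N is too much). Leave it wedged there, and slide the red pointer along the scale until it is in line with the middle of the rod. Do not disturb the ink jar or the timer.

Things in the scene. Friction and masses are not known exactly. Their poses are not given: they have to be found in the camera images.
- rod: Steel coating rod, a plain cylinder 24 mm in diameter and 120 mm long with a blue top end and three copper bands, 0.14 to 0.28 kg. Origin at the centre of its foot (the lower end face); z runs along the rod to the blue end. At the start 42 mm of its foot end are in the leaning stand's socket.
- rod_stand: Grey stand fixed to the bench, base 105 x 90 mm, origin in the middle of its underside, z up. Its block (56 mm square, 55 mm long, with a round socket 27 mm wide, 42 mm deep) leans 25 degrees from vertical toward the stand's own -x; the rod stands in it and is drawn out along its own axis.
- gauge: Foot of the taper gauge, blue, fixed to the bench; origin on the bench under the middle of the slot, z up. It carries the sloping bed and, on two steel posts at its back, a lamp bar over the slot (see lamp_bar).
- lamp_bar (a point): Middle of the lamp bar, 24 mm deep, 18 mm high and 180 mm long (along the slot). It hangs right over the slot, so a hand cannot come down vertically there; along the bed's normal (35 degrees from vertical) the way to the slot is free.
- bed: Aluminium bed, sloping 35 degrees: z is the floor's normal, x points up the slope, y along the slot toward its WIDE end (floor from y = -73 to 97 mm). Origin on the floor, at the inner face of the lower steel fence (fixed; its face is the plane x = 0, 30 mm high, y = -60 to 92 mm). A rod touching it has its centre at x = 12 mm. Scale ticks are 5 mm apart.
- brass_fence: Mount of the brass upper fence with its two black clamp screws (18 mm wide, 7 mm above the fence). z as the bed's, y along the fence's face toward the wide end (11.3 degrees from the bed's y: the slot widens 1 in 5), x away from the slot. The brass fence itself (30 mm high, 24 mm wide) is clamped anew each time with its inner face up to 5 mm either side of this fixed origin.
- slot_entry (a point): Point on the bed's floor in the wide end of the slot, at bed x = 15 mm, y = 65 mm: the slot is 32 to 42 mm wide here. Depending on the brass fence's setting the 24 mm rod wedges somewhere between bed y = -26 and 26 mm. Both fences are 30 mm high.
- pointer: Pointer carriage on a rail along the bed's y, at bed x = -62 mm; 2 N of friction, stays where left. Axes as the bed's; origin on the rail's top, in line with the thin red needle. Upright red grip over the origin: 12 mm thick along y, 22 mm along x, from 11 to 59 mm above it. Travel: bed y -55 to 80 mm; parked near the wide end.
- ink_jar: White pot with orange screw lid, 58 mm wide, 52 mm high, loose on the bench, origin under its middle. Bystander.
- timer: White bench timer 42 x 62 x 54 mm, loose on the bench, origin under its middle. Bystander.
There are look-alikes about, which are no part of the job. There is more than one size of the rod; the job needs the larger.

How it is judged:
By the outcome, as a careful person would: the job done as asked, in the order asked, and still so for the second after the job is handed in, with the robot touching nothing.
It also fails if it takes over 48 s, if anything falls off the work surface, if the arm or the gripper's body presses on something with over 40 N, if the wrist force passes 120 N, or if a joint passes its speed limit or range.

## Robot

A 6-joint arm with a two-finger parallel gripper is mounted at the origin on the work surface; the furniture and walls round the work are solid. World frame = base frame: x ahead of the robot, y to its left, z up, the work surface at z = 0. Lengths are in m, angles in rad, forces in N, time in s.
With the tool pointing down it reaches from about 0.25 to 0.85 m from the base axis. Payload 12.5 kg.
Tool frame: the origin (TCP) lies on the centre line of the jaws, within the pads' length; the fingertips stand 22 mm ahead of it and the grasp point (between the pads) lies 3 mm ahead of it; z points along the fingers, y is the line along which they close (so a half turn about z gives the same grasp; the last joint's range is limited). The gripper opens to 93 mm and grips with 3 to 60 N. Pads are 15 mm wide; open, the fingers measure 128 mm over their backs; the gripper's body (75 mm by 188 mm) begins 65 mm behind the grasp point.
Start: joints at [1.191, 0.351, 1.652, -0, 1.139, -0.085], TCP at [0.16, 0.526, 0.241] pointing down, gripper open.
Joint ranges: [-2.75, 2.75], [-0.79, 2.1], [0.01, 2.65], [-1.57, 4.71], [0.07, 3.14], [-2.87, 2.87]. Speed limits (rad/s): [2.22, 2.22, 2.79, 3.14, 3.14, 3.14].

## Interface

Orientations are given as a rotation vector (axis times angle).
In Python, from plant import * gives the robot as it stands.
- The arm moves only by the tool servo_tool, never from a script. Its argument "plan" is a list of rows, each a list of 3 entries, a list of its own where there are three numbers: the shift along the tool's x, y, z in cm, then the turn, a rotation vector about the tool's x, y, z in rad, then the finger opening in cm, from 0 to 9.3. In form: [[[dx, dy, dz], [rx, ry, rz], hand], ...]. A call has 1 to 10 rows; each row shifts and turns the commanded pose from where the row before left it, along the tool's axes as they then stand; what a row does not reach is not made up. A row lasts 1/10 s, in which the tool goes at most 50 mm and 8.59 degrees, less where a joint would pass 70% of its speed; a pose out of reach is approached as far as the arm can. A call is refused whole if a number of a shift passes 5 or a number of a turn 0.15, either way. A call with a gripper value outside its range is refused whole. The fingers move at their own pace and stop on an object; the grip force is fixed at half the most. Time passes only in rows, so rows that do not move let the fingers close. It gives the time, the measured TCP pose, the force, the opening and the grip force at its end, in the units of the state.
- get_state(): the state, without advancing time (a new reading comes with each control period).
- get_image(name): name is "scene" or "top" or "wrist"; returns a dict with "pixels" (480x640x3 uint8, blue, green, red), "depth" (480x640 float32, m along the optical axis (not along the pixel's ray), 0 where there is no reading), "fx", "fy", "cx", "cy" (pixels), "D" ([k1, k2, p1, p2, k3] as OpenCV has them; the pictures are not rectified), "camera_from_world" (4x4, takes a point from world to camera coordinates). Camera axes: x right, y down, z forward; pixel columns grow to the right and rows downward; lengths in m; the calibration is good to about 2 mm. A picture is of the moment at which its call begins.
- finish_job(): hands the job in; it is judged then, once.
The state is a dict: "t": time; "joints": joint angles; "dq": joint speeds; "effort": joint torques, N m; "eef_pos": TCP position; "tool_rot": TCP orientation; "ft_force": force on the tool from outside, world axes, zero at the start; "moment": the same for the moment, N m; "width": opening from 0.0 (shut) to 1.0 (fully open); "gripper_force": force on a finger pad.
Only numpy, scipy, OpenCV 4.12 (cv2) and the standard library are available. Lean on these libraries where they do the work, as an engineer would, in place of code of your own. Each camera call takes 0.05 s, during which the arm holds its last target. There are 200 camera calls.

## Working session

There is one attempt and no reset: what is moved stays moved. The work goes in short steps, Python scripts to look and compute and a tool call to move; the robot and the scene stay as the last step left them, time stands still between calls to the robot, and variables do not carry over. Pictures are saved under pics/ and viewed, at most 10 in all, crops included, and the job is handed in when it is done.

Besides the shell and the picture viewer there is one more tool, called after "Call:" in YAML: its name, and indented under it one key for each argument. servo_tool: Moves the arm, as the interface text tells. Its arguments: {"type":"object","properties":{"plan":{"type":"array"}},"required":["plan"]}

```bash
mkdir -p pics; ls
cat > h.py <<'E'
from plant import *
import numpy as np, cv2, pickle
def shot(n):
    d=get_image(n); cv2.imwrite(f'pics/{n}_{int(get_state()["t"]*100)}.png',d['pixels']); pickle.dump(d,open(f'{n}.pkl','wb')); return d
def ld(n): return pickle.load(open(f'{n}.pkl','rb'))
def K(d): return np.array([[d['fx'],0,d['cx']],[0,d['fy'],d['cy']],[0,0,1.]])
def xyz(d):
    v,u=np.mgrid[0:480,0:640]
    p=cv2.undistortPoints(np.stack([u,v],-1).reshape(-1,1,2).astype(float),K(d),np.array(d['D'],float)).reshape(480,640,2)
    z=d['depth'][...,None]; P=np.concatenate([p*z,z],-1)
    T=np.linalg.inv(d['camera_from_world']); W=P@T[:3,:3].T+T[:3,3]; W[d['depth']==0]=np.nan
    return W
def proj(d,P):
    T=np.array(d['camera_from_world']); rv=cv2.Rodrigues(T[:3,:3])[0]
    return cv2.projectPoints(np.array(P,float).reshape(-1,1,3),rv,T[:3,3],K(d),np.array(d['D'],float))[0].reshape(-1,2)
E
python3 - <<'E'
from h import *
s=get_state();print({k:np.round(v,3) for k,v in s.items()})
for n in ['scene','top']: d=shot(n);T=np.linalg.inv(d['camera_from_world']);print(n,T[:3,3].round(3),T[:3,2].round(2))
E
ls pics
```

```text
pics
{'t': np.float64(0.0), 'joints': array([ 1.191,  0.351,  1.652, -0.   ,  1.139, -0.085]), 'dq': array([ 0.001,  0.001,  0.001,  0.   , -0.   ,  0.   ]), 'effort': array([ 2.0000e-03, -4.9731e+01, -2.8526e+01,  7.0000e-02,  2.6000e-02,
       -0.0000e+00]), 'eef_pos': array([0.16 , 0.526, 0.24 ]), 'tool_rot': array([-4.610e-01, -3.107e+00,  2.000e-03]), 'ft_force': array([-0.482, -0.118, -0.428]), 'moment': array([-0.001, -0.006, -0.021]), 'gripper_force': np.float64(0.0), 'width': np.float64(0.999)}
scene [0.68  0.584 0.827] [-0.41 -0.48 -0.78]
top [0.06  0.194 1.486] [ 0.18 -0.01 -0.98]
scene_5.png
top_10.png
```

View pics/scene_5.png

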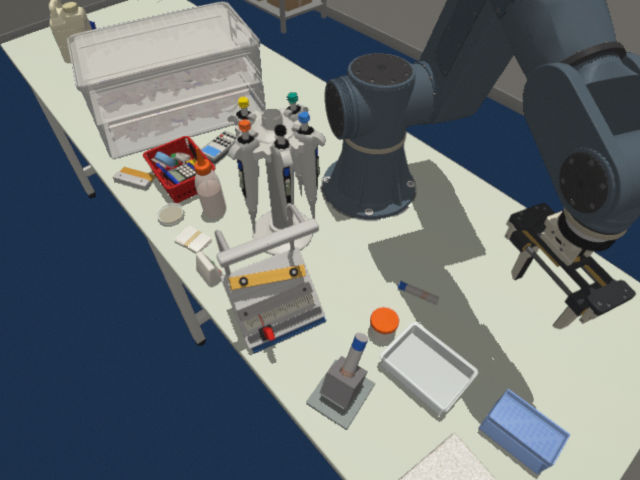

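View pics/top_10.png

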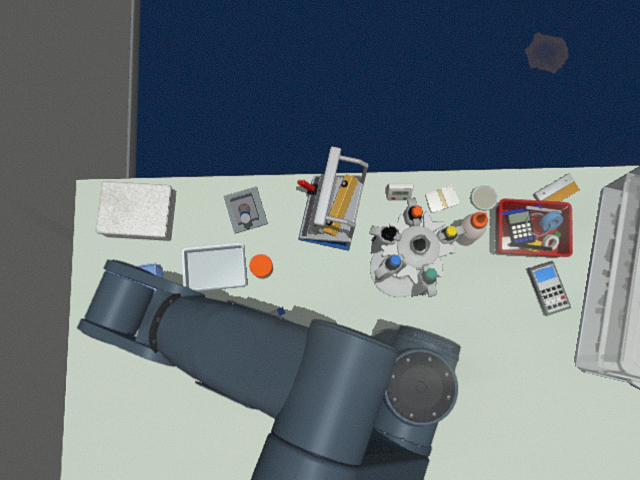

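Run:
```python
from h import *
d=ld('scene');W=xyz(d)
c=d['pixels'][205:425,200:450]
cv2.imwrite('pics/crop1.png',cv2.resize(c,None,fx=2.7,fy=2.7,interpolation=cv2.INTER_CUBIC))
for p in [(357,343),(352,362),(400,287),(437,298),(384,318),(230,278),(270,278),(303,270),(268,333),(270,240),(206,265),(250,320),(315,300),(345,385),(280,297)]: print(p,W[p[1],p[0]].round(4))
print(d['fx'],d['D'])
```

```text
(357, 343) [0.4044 0.3623 0.1409]
(352, 362) [0.4216 0.3713 0.1047]
(400, 287) [0.1874 0.285  0.0125]
(437, 298) [0.1529 0.3596 0.0204]
(384, 318) [0.2896 0.3289 0.0509]
(230, 278) [0.4891 0.1006 0.1289]
(270, 278) [0.4261 0.1427 0.1159]
(303, 270) [0.3624 0.1663 0.1097]
(268, 333) [0.4948 0.2243 0.0911]
(270, 240) [0.4307 0.1694 0.2588]
(206, 265) [ 0.489  -0.0157  0.0524]
(250, 320) [0.4949 0.1589 0.0523]
(315, 300) [0.3648 0.2052 0.0476]
(345, 385) [0.4515 0.3874 0.0801]
(280, 297) [0.4303 0.1773 0.0927]
445.45487074189793 [-0.0768404  0.         0.         0.         0.       ]
```

View pics/crop1.png

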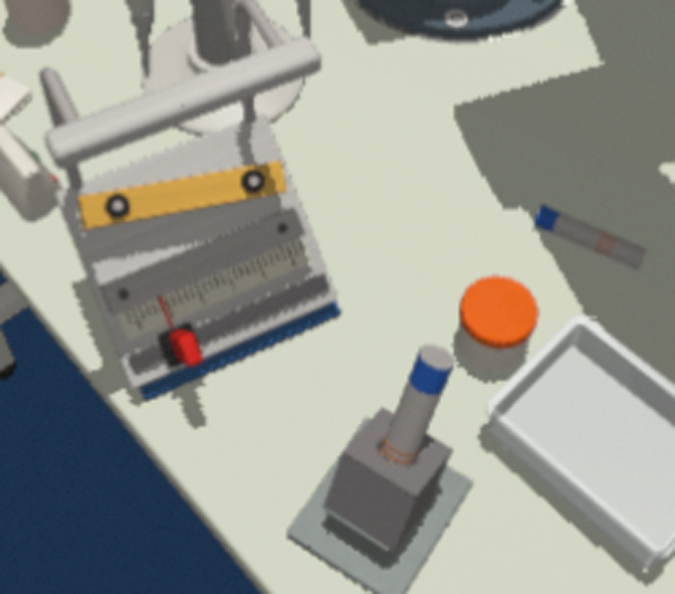

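```bash
cat > m.py <<'E'
from h import *
d=ld('scene');W=xyz(d);hsv=cv2.cvtColor(d['pixels'],cv2.COLOR_BGR2HSV);H,S,V=[hsv[...,i].astype(int) for i in range(3)]
def box(u0,v0,u1,v1):
    m=np.zeros((480,640),bool);m[v0:v1,u0:u1]=1;return m
def plane(P,it=300,tol=.002):
    P=P[~np.isnan(P).any(1)];rng=np.random.default_rng(0);best=None
    for _ in range(it):
        a=P[rng.choice(len(P),3,replace=False)];n=np.cross(a[1]-a[0],a[2]-a[0]);n/=np.linalg.norm(n)+1e-12
        k=abs((P-a[0])@n)<tol
        if best is None or k.sum()>best.sum():best=k
    Q=P[best];c=Q.mean(0);n=np.linalg.svd(Q-c)[2][2];n*=np.sign(n[2]);return c,n,Q,((Q-c)@n).std(),len(P)
E
python3 - <<'E'
from m import *
# bench check
b=W[340:360,480:500].reshape(-1,3);print('bench',np.nanmean(b,0),np.nanstd(b,0))
# bed: silver poly in scene: scale area
poly=np.array([(247,322),(243,306),(305,285),(313,298)])
m=np.zeros((480,640),np.uint8);cv2.fillPoly(m,[poly],1)
c,n,Q,s,N=plane(W[m>0]);print('bed scale strip',c.round(4),n.round(4),np.degrees(np.arccos(n[2])).round(2),s,len(Q),N)
# brass top
mb=box(220,255,315,300)&(H>12)&(H<28)&(S>130)
c2,n2,Q2,s2,N2=plane(W[mb]);print('brass top',c2.round(4),n2.round(4),np.degrees(np.arccos(n2[2])).round(2),s2,len(Q2),N2, 'h above strip',(c2-c)@n)
# rod
mr=box(340,330,375,385)&(W[...,2]>.105)
P=W[mr];print('rod',len(P));P=P[~np.isnan(P).any(1)];
# blue band & lid
ml=box(365,300,405,340)&(H<12)&(S>180);print('lid',np.nanmean(W[ml],0))
mp=box(250,310,290,350)&((H<6)|(H>172))&(S>150);print('ptr',mp.sum(),np.nanmin(W[mp],0),np.nanmax(W[mp],0))
from scipy.optimize import least_squares
def f(q):
    a=np.array([q[2],q[3],1]);a/=np.linalg.norm(a);p=np.array([q[0],q[1],.13]);v=P-p;return np.linalg.norm(v-np.outer(v@a,a),axis=1)-q[4]
r=least_squares(f,[.405,.36,0,-.4,.012],loss='soft_l1',f_scale=.001);a=np.array([r.x[2],r.x[3],1]);a/=np.linalg.norm(a)
print('cyl',r.x.round(4),a,np.degrees(np.arccos(a[2])),np.sqrt((r.fun**2).mean()))
print('top along',max((P-[r.x[0],r.x[1],.13])@a), np.percentile(P[:,2],[0,99,100]))
E
```

```text
bench [ 1.53936763e-01  5.06042337e-01 -4.63357044e-04] [0.01395247 0.01114101 0.00154127]
bed scale strip [0.4405 0.1767 0.0882] [0.1538 0.5985 0.7862] 38.17 0.0010283515940529464 588 1139
brass top [0.4301 0.1373 0.1172] [0.1417 0.5578 0.8178] 35.13 0.0010479214232268755 577 745 h above strip -0.0024245546798178637
rod 375
lid [0.293803   0.33292554 0.05194952]
ptr 113 [0.4713439  0.19587366 0.00723183] [0.49936994 0.23508248 0.09343599]
cyl [ 0.3969  0.3603 -0.5517 -0.1568  0.0101] [-0.47859716 -0.13599767  0.86743841] 29.83768316760775 0.0018910963221574547
top along 0.014746177410694216 [0.10520652 0.14557095 0.14711151]
```

```bash
cat >> h.py <<'E'
from scipy.spatial.transform import Rotation as Rn
def pose(s=None):
    s=s or get_state(); T=np.eye(4);T[:3,:3]=Rn.from_rotvec(s['tool_rot']).as_matrix();T[:3,3]=s['eef_pos'];return T
def TF(p,y,z):
    z=np.array(z)/np.linalg.norm(z);y=np.array(y,float);y-=z*(y@z);y/=np.linalg.norm(y);T=np.eye(4);T[:3,:3]=np.c_[np.cross(y,z),y,z];T[:3,3]=p;return T
def rows(A,B,N=None):
    D=np.linalg.inv(A)@B;w=Rn.from_matrix(D[:3,:3]).as_rotvec()
    if N is None: N=int(np.ceil(max(np.abs(w).max()/.145,np.linalg.norm(w)/.148,np.linalg.norm(D[:3,3])/.04,1)))
    R=Rn.from_rotvec(w/N).as_matrix();S=sum(np.linalg.matrix_power(R,k) for k in range(N));t=np.linalg.solve(S,D[:3,3])
    print(N,'x',(t*100).round(2).tolist(),(w/N).round(4).tolist(),'tot',(w).round(3))
E
python3 - <<'E'
from h import *
d=shot('wrist');A=pose()
print((np.linalg.inv(A)@np.linalg.inv(d['camera_from_world'])).round(4),d['fx'])
n=np.array([.1417,.5578,.8178]);yb=[.969,-.246,0]
B=TF([.473,.307,.324],yb,-n);rows(A,B)
E
```

```text
[[-4.000e-04 -9.644e-01 -2.646e-01  7.340e-02]
 [ 1.000e+00 -3.000e-04 -5.000e-04 -4.000e-04]
 [ 4.000e-04 -2.646e-01  9.644e-01 -1.441e-01]
 [ 0.000e+00  0.000e+00  0.000e+00  1.000e+00]] 428.8146489693271
11 x [-3.71, 1.27, 0.14] [0.0423, -0.0443, 0.1339] tot [ 0.466 -0.488  1.473]
```

Call:
servo_tool:
  plan:
    - [[-3.71, 1.27, 0.14], [0.0423, -0.0443, 0.134], 9.3]
    - [[-3.71, 1.27, 0.14], [0.0423, -0.0443, 0.134], 9.3]
    - [[-3.71, 1.27, 0.14], [0.0423, -0.0443, 0.134], 9.3]
    - [[-3.71, 1.27, 0.14], [0.0423, -0.0443, 0.134], 9.3]
    - [[-3.71, 1.27, 0.14], [0.0423, -0.0443, 0.134], 9.3]
    - [[-3.71, 1.27, 0.14], [0.0423, -0.0443, 0.134], 9.3]
    - [[-3.71, 1.27, 0.14], [0.0423, -0.0443, 0.134], 9.3]
    - [[-3.71, 1.27, 0.14], [0.0423, -0.0443, 0.134], 9.3]
    - [[-3.71, 1.27, 0.14], [0.0423, -0.0443, 0.134], 9.3]
    - [[-3.71, 1.27, 0.14], [0.0423, -0.0443, 0.134], 9.3]

```text
t: 1.15
eef_pos: [0.4644, 0.3393, 0.3062]
tool_rot: [2.028, 1.818, -0.629]
ft_force: [0.1, -0.3, 0.2]
width: 1.001
gripper_force: 0.0
```

Call:
servo_tool:
  plan:
    - [[-3.71, 1.27, 0.14], [0.0423, -0.0443, 0.134], 9.3]
    - [[0, 0, 0], [0, 0, 0], 9.3]
    - [[0, 0, 0], [0, 0, 0], 9.3]

```text
t: 1.45
eef_pos: [0.4735, 0.3071, 0.3243]
tool_rot: [2.122, 1.65, -0.67]
ft_force: [-0.6, 0.0, 0.2]
width: 0.999
gripper_force: 0.0
```

```bash
python3 - <<'E'
from h import *
A=pose();print(A.round(3),get_state()['joints'].round(2))
d=shot('wrist')
E
ls pics
```

```text
[[ 0.202  0.969 -0.142  0.474]
 [ 0.794 -0.247 -0.556  0.307]
 [-0.574 -0.    -0.819  0.324]
 [ 0.     0.     0.     1.   ]] [ 0.65  0.56  1.23 -0.38  1.83  0.9 ]
crop1.png
scene_5.png
top_10.png
wrist_15.png
wrist_150.png
```

View pics/wrist_150.png

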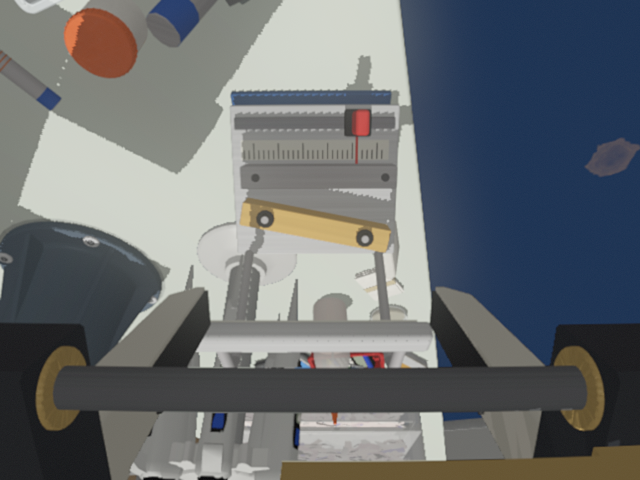

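```bash
cat > m2.py <<'E'
from h import *
d=ld('wrist');W=xyz(d);px=d['pixels'];g=cv2.cvtColor(px,cv2.COLOR_BGR2GRAY).astype(int);hsv=cv2.cvtColor(px,cv2.COLOR_BGR2HSV)
from m import plane
E
python3 - <<'E'
from m2 import *
for c in (270,300,330,360,372): print(c,g[155:215,c].tolist())
for r in (172,180): print(r,g[r,230:250].tolist(),g[r,385:405].tolist())
st=W[168:184,245:390].reshape(-1,3)
c,n,Q,s,N=plane(st,tol=.003);print('steel',c,n,np.degrees(np.arccos(n[2])),s,len(Q),N)
mb=np.zeros((480,640),bool);mb[195:260,235:395]=1;mb&=(hsv[...,0]>12)&(hsv[...,0]<28)&(hsv[...,1]>110)
c2,n2,Q2,s2,N2=plane(W[mb],tol=.003);print('brass',c2,n2,np.degrees(np.arccos(n2[2])),s2,len(Q2),N2,(c2-c)@n2)
c3,n3,Q3,s3,N3=plane(np.r_[Q,Q2],tol=.003);print('both',c3,n3,np.degrees(np.arccos(n3[2])),s3)
E
```

```text
270 [142, 142, 142, 141, 141, 134, 130, 129, 124, 111, 107, 116, 122, 122, 122, 122, 122, 122, 121, 122, 119, 121, 121, 122, 124, 124, 123, 123, 122, 122, 123, 122, 122, 121, 132, 134, 134, 133, 133, 134, 135, 135, 137, 135, 135, 133, 125, 114, 111, 112, 112, 114, 121, 129, 128, 127, 116, 87, 74, 75]
300 [144, 144, 143, 143, 140, 132, 129, 127, 118, 105, 105, 115, 119, 120, 118, 118, 118, 119, 118, 118, 117, 117, 117, 119, 120, 120, 120, 119, 118, 119, 119, 120, 118, 119, 131, 133, 132, 131, 132, 133, 134, 136, 134, 135, 133, 133, 131, 132, 132, 132, 131, 130, 123, 112, 109, 109, 110, 114, 141, 172]
330 [143, 143, 144, 144, 140, 131, 128, 127, 117, 103, 103, 115, 119, 119, 118, 119, 119, 117, 118, 118, 116, 116, 118, 118, 120, 120, 120, 118, 118, 118, 117, 118, 121, 137, 157, 139, 130, 131, 133, 131, 132, 135, 134, 133, 134, 132, 133, 132, 131, 131, 130, 129, 129, 133, 135, 136, 134, 130, 120, 110]
360 [139, 138, 137, 139, 139, 133, 131, 128, 116, 107, 105, 117, 121, 121, 119, 119, 119, 119, 119, 117, 116, 118, 118, 120, 121, 122, 120, 118, 117, 118, 118, 118, 122, 153, 189, 194, 192
[... 517 characters left out ...]
127, 125] [117, 118, 119, 121, 120, 119, 119, 119, 119, 118, 118, 125, 167, 206, 211, 208, 208, 208, 208, 208]
180 [209, 210, 208, 196, 188, 190, 192, 192, 193, 189, 164, 133, 126, 127, 127, 127, 126, 127, 127, 127] [78, 79, 86, 105, 120, 123, 123, 122, 122, 120, 120, 137, 184, 208, 209, 209, 208, 208, 208, 208]
steel [0.43783949 0.17872164 0.08751762] [0.14099997 0.56050519 0.8160594 ] 35.307752123539196 0.0008673429123092876 2305 2308
brass [0.43181181 0.14493653 0.11121953] [0.13391781 0.54766409 0.82591166] 34.31897129909333 0.0007595113622143779 55 55 0.00026557854398701774
both [0.43767285 0.17793992 0.08806923] [0.13958276 0.55476766 0.82021308] 34.89387065868216 0.0008642153015106258
```

```bash
cat >> h.py <<'E'
def ray(d,uv,c,n):
    uv=np.array(uv,float).reshape(-1,1,2);p=cv2.undistortPoints(uv,K(d),np.array(d['D'],float)).reshape(-1,2)
    T=np.linalg.inv(d['camera_from_world']);r=np.c_[p,np.ones(len(p))]@T[:3,:3].T;o=T[:3,3]
    return o+r*(((c-o)@n)/(r@n))[:,None]
E
python3 - <<'E'
from m2 import *
c=np.array([.43767,.17794,.08807]);n=np.array([.1396,.5548,.8202]);h=np.arctan2(n[1],n[0]);t=np.radians(35)
n=np.array([np.sin(t)*np.cos(h),np.sin(t)*np.sin(h),np.cos(t)])
E=ray(d,[(255,188.6),(270,188.5),(300,188.4),(330,187.7),(372,187.6),(385,187.5)],c,n)
ends=ray(d,[(240.2,176),(396.7,176)],c,n);print('len',np.linalg.norm(ends[1]-ends[0]))
dirv=E[-1]-E[0];dirv/=np.linalg.norm(dirv);print('edge dir',dirv,'from n',(np.sin(h),-np.cos(h)))
yb=np.array([np.sin(h),-np.cos(h),0]);xb=np.cross(yb,n)
# rather use edge direction (horizontal) averaged
o0=E.mean(0);y0=((ends.mean(0)-o0)@yb);O=o0+yb*(y0-.016)-.030*n
print('O',O,'xb',xb,'yb',yb,'n',n)
def b(P):return np.c_[(P-O)@xb,(P-O)@yb,(P-O)@n]*1000
print(b(E).round(1));print(b(ends).round(1))
bed=np.eye(4);bed[:3]=np.c_[xb,yb,n,O];np.save('bed.npy',bed)
# floor depth check
B=b(W.reshape(-1,3)).reshape(480,640,3);print('floor z',np.nanmedian(B[193:199,300:350,2]))
# brass
hue=hsv[...,0].astype(int);sat=hsv[...,1].astype(int)
for col in (285,300,315,330,345):
    print(col,[(r,int(g[r,col]),int(hue[r,col]),int(sat[r,col])) for r in range(200,224)][::1] if col in(300,330) else '')
hs=(hue>10)&(hue<30)&(sat>80)
m=((hue<6)|(hue>172))&(sat>130);m[:95]=0;m[170:]=0;m[:,:330]=0;m[:,400:]=0
print('red',np.argwhere(m).min(0),np.argwhere(m).max(0),[ (r,np.flatnonzero(m[r]).min(),np.flatnonzero(m[r]).max()) for r in range(105,166,4) if m[r].any()])
for r in range(145,164,3): print(r,px[r,350:364,2].astype(int)-g[r,350:364])
E
```

```text
len 0.15074197412999846
edge dir [ 0.9710763  -0.23873904 -0.00380624] from n (np.float64(0.9697712128955226), np.float64(-0.24401597209844084))
O [0.41704741 0.15598573 0.06987823] xb [-0.19988618 -0.79439007  0.57357644] yb [ 0.96977121 -0.24401597  0.        ] n [0.13996181 0.55623792 0.81915204]
[[  0.4 -45.6  30. ]
 [  0.3 -31.   30. ]
 [  0.3  -1.9  30. ]
 [ -0.3  27.2  30. ]
 [ -0.3  67.9  30. ]
 [ -0.4  80.5  30. ]]
[[-11.9 -59.4  30. ]
 [-11.6  91.4  30. ]]
floor z -0.06617508126778437
285 
300 [(200, 133, 23, 8), (201, 131, 15, 8), (202, 132, 18, 10), (203, 132, 24, 10), (204, 132, 23, 8), (205, 131, 23, 8), (206, 130, 20, 12), (207, 123, 19, 41), (208, 112, 19, 90), (209, 109, 20, 106), (210, 109, 20, 102), (211, 110, 19, 101), (212, 114, 19, 104), (213, 141, 20, 112), (214, 172, 20, 109), (215, 179, 20, 108), (216, 178, 21, 109), (217, 179, 20, 109), (218, 179, 21, 107), (219, 178, 21, 108), (220, 177, 20, 108), (221, 177, 20, 108), (222, 177, 20, 108), (223, 177, 20, 109)]
315 
330 [(200, 132, 23, 8), (201, 133, 30, 8), (202, 132, 18, 10), (203, 131, 24, 10), (204, 131, 
[... 464 characters left out ...]
 np.int64(356), np.int64(368)), (121, np.int64(355), np.int64(368)), (125, np.int64(355), np.int64(368)), (129, np.int64(353), np.int64(368)), (133, np.int64(353), np.int64(368)), (145, np.int64(356), np.int64(356)), (149, np.int64(356), np.int64(356)), (153, np.int64(356), np.int64(356)), (157, np.int64(356), np.int64(356)), (161, np.int64(356), np.int64(356))]
145 [ 2  2  1  1  2 22 48 39  8  0  1  2  2  2]
148 [ 2  2  1  1  2 22 49 38  6  0  2  2  2  2]
151 [ 2  2  1  1  3 24 49 37  6  0  2  2  2  3]
154 [ 2  2  2  1  4 26 49 36  6  2  2  2  2  2]
157 [ 3  3  2  1  4 26 49 35  6  1  2  2  1  2]
160 [ 0  1  1  0  3 29 51 34  5  0  0  0  1  0]
163 [ 2  2  1  1  4 23 35 25  5  1  1  2  2  1]
```

Run:
```python
from m2 import *
bed=np.load('bed.npy');n=bed[:3,2];O=bed[:3,3];y=np.array([.9705,-.2410,0]);y/=np.linalg.norm(y)
n=n-y*(n@y);n/=np.linalg.norm(n);bed[:3,:3]=np.c_[np.cross(y,n),y,n];np.save('bed.npy',bed);iv=np.linalg.inv(bed)
b=lambda P:(np.atleast_2d(P)@iv[:3,:3].T+iv[:3,3])*1000
top=b(ray(d,[(300,213.1),(330,219.0)],O+.03*n,n));ft=b(ray(d,[(300,207.3),(330,213.1)],O,n));print(top.round(1),ft.round(1))
for q in (top,ft):
    s=(q[1,0]-q[0,0])/(q[1,1]-q[0,1]);m=q.mean(0);print('slope',s,'wedge y',m[1]+(24.24-m[0])/.2)
B=b(W.reshape(-1,3)).reshape(480,640,3)
print('needle depth',B[150,354:360].round(1).tolist());print('grip',B[112:136:4,362].round(1).tolist())
print('needle ray',b(ray(d,[(356.1,150),(356.1,160)],O-.0*n,n)).round(1))
tr=b(np.array([np.linalg.inv(d['camera_from_world'])[:3,3]]));print('cam',tr)
# rod refit
import m
P=m.W[m.box(340,330,375,385)&(m.W[...,2]>.105)];P=P[~np.isnan(P).any(1)]
from scipy.optimize import least_squares
def f(q):
    t=np.radians(25);a=np.array([np.sin(t)*np.cos(q[2]),np.sin(t)*np.sin(q[2]),np.cos(t)]);v=P-np.array([q[0],q[1],.13]);return np.linalg.norm(v-np.outer(v@a,a),axis=1)-.012
r=least_squares(f,[.405,.36,-2.9],loss='soft_l1',f_scale=.001);print('rod',r.x,np.sqrt((r.fun**2).mean()))
base=m.W[m.box(305,340,375,425)&(abs(m.W[...,2]-.008)<.006)&(m.S<60)&(m.V<170)];print(len(base))
```

```text
[[24.7 -2.2 30. ]
 [30.7 27.3 30. ]] [[24.5 -3.7 -0. ]
 [30.8 27.9  0. ]]
slope 0.20478649930228943 wedge y -4.84680440343746
slope 0.20076554646828723 wedge y -5.08715290674831
needle depth [[-34.4, 52.1, 0.9], [-34.4, 53.1, 0.9], [-34.7, 53.8, 5.3], [-34.7, 54.8, 5.3], [-34.4, 56.2, 0.6], [-34.4, 57.2, 0.2]]
grip [[-69.7, 53.7, 64.5], [-66.4, 53.7, 65.7], [-63.1, 53.9, 64.1], [-59.8, 53.8, 65.9], [-56.4, 53.9, 65.3], [-53.1, 54.0, 64.9]]
needle ray [[-34.4  54.3  -0. ]
 [-24.3  54.5  -0. ]]
cam [[-58.40839143  19.31710203 444.18641647]]
rod [ 0.39562844  0.35935422 -2.83140643] 0.0025662195265920406
1149
```

Run:
```python
from h import *
a=np.array([-.402,-.129,.906]);bed=np.load('bed.npy')
B=TF([.343,.343,.251],bed[:3,1],-a);rows(pose(),B)
```

```text
7 x [0.2, -2.08, 0.73] [-0.0495, 0.1204, 0.0217] tot [-0.347  0.843  0.152]
```

Call:
servo_tool:
  plan:
    - [[0.2, -2.08, 0.73], [-0.0495, 0.1204, 0.0217], 9.3]
    - [[0.2, -2.08, 0.73], [-0.0495, 0.1204, 0.0217], 9.3]
    - [[0.2, -2.08, 0.73], [-0.0495, 0.1204, 0.0217], 9.3]
    - [[0.2, -2.08, 0.73], [-0.0495, 0.1204, 0.0217], 9.3]
    - [[0.2, -2.08, 0.73], [-0.0495, 0.1204, 0.0217], 9.3]
    - [[0.2, -2.08, 0.73], [-0.0495, 0.1204, 0.0217], 9.3]
    - [[0.2, -2.08, 0.73], [-0.0495, 0.1204, 0.0217], 9.3]
    - [[0, 0, 0], [0, 0, 0], 9.3]
    - [[0, 0, 0], [0, 0, 0], 9.3]

```text
t: 2.4
eef_pos: [0.3428, 0.3432, 0.2513]
tool_rot: [2.351, 1.758, 0.613]
ft_force: [-0.1, 0.5, -0.0]
width: 0.999
gripper_force: 0.0
```

```bash
python3 - <<'E'
from h import *
print(pose().round(3),get_state()['joints'].round(2))
d=shot('wrist')
E
ls -t pics|head -1
```

```text
[[ 0.233  0.885  0.402  0.343]
 [ 0.943 -0.306  0.127  0.343]
 [ 0.236  0.35  -0.907  0.251]
 [ 0.     0.     0.     1.   ]] [ 0.79  0.07  2.04 -0.33  0.66  1.3 ]
wrist_245.png
```

```bash
cp pics/wrist_245.png pics/w2.png
python3 - <<'E'
from m2 import *
m=(hsv[...,0]>100)&(hsv[...,0]<130)&(hsv[...,1]>130)&(W[...,2]>.08)
k,l,st,ce=cv2.connectedComponentsWithStats(m.astype(np.uint8))
for i in range(1,k):
    if st[i,4]>30:print(st[i],ce[i],np.nanmean(W[l==i],0))
E
```

```text
(no output)
```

View pics/w2.png

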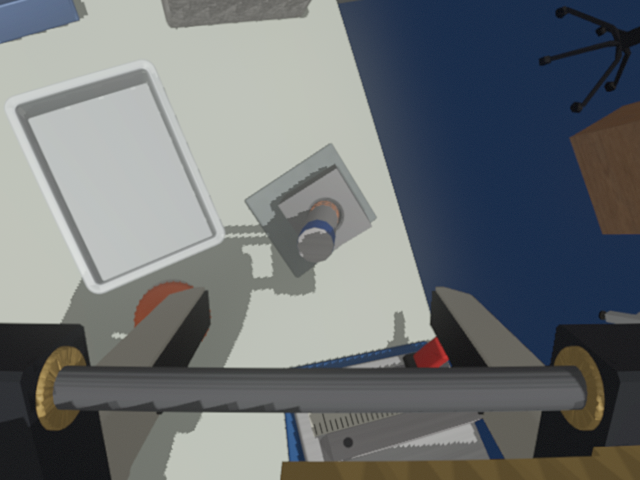

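Run:
```python
from m2 import *
m=(hsv[...,0]>100)&(hsv[...,0]<130)&(hsv[...,1]>90);m[:, :290]=0;m[:,350:]=0;m[:190]=0;m[290:]=0
print('blue',np.argwhere(m).min(0),np.argwhere(m).max(0),m.sum())
cc=cv2.circle(np.zeros((480,640),np.uint8),(317,248),13,1,-1)>0
c,n,Q,s,N=plane(W[cc],tol=.003);print('disc',c,n,np.degrees(np.arccos(n[2])),np.degrees(np.arctan2(n[1],n[0])),s,len(Q),N)
zz=W[225:275,300:335,2];print('z rows at 317',W[226:275:4,317,2].round(3))
cb=ray(d,[(245,200),(332,144),(375,219),(297,277)],np.array([0,0,.008]),np.array([0,0,1.]));print(cb.round(4))
e=np.diff(np.r_[cb,cb[:1]],axis=0);print(np.linalg.norm(e,axis=1),np.degrees(np.arctan2(e[:,1],e[:,0])),cb.mean(0))
print('base z',[np.nanmedian(W[v-2:v+3,u-2:u+3,2]).round(4) for u,v in ((262,205),(325,155),(365,212))],'blk top',[W[v,u].round(4) for u,v in ((295,208),(330,178),(350,205))])
# disc outline
x=g[230:268,295:340]
for r in (240,247,254): print(r,g[r,294:340].tolist())
for cl in (312,317,322): print(cl,g[222:270,cl].tolist())
```

```text
blue [220 302] [238 333] 182
disc [0.38931401 0.35624575 0.13989574] [-0.47335477 -0.14098527  0.86951619] 29.597533334074395 -163.41422063602323 0.0006327113853094677 527 527
z rows at 317 [ 0.138  0.144  0.141  0.141  0.141  0.14   0.139  0.139  0.138  0.138
  0.002 -0.001  0.   ]
[[0.3821 0.4022 0.008 ]
 [0.4821 0.4287 0.008 ]
 [0.503  0.3441 0.008 ]
 [0.4055 0.3178 0.008 ]]
[0.1034678  0.08716263 0.10100669 0.08762785] [  14.79085416  -76.09326232 -164.94340538  105.52140138] [0.44317239 0.37319093 0.008     ]
base z [np.float64(0.0082), np.float64(0.008), np.float64(0.0084)] blk top [array([0.4071, 0.3826, 0.0657]), array([0.4383, 0.3969, 0.08  ]), array([0.4473, 0.3712, 0.0816])]
240 [89, 89, 85, 94, 130, 159, 165, 154, 123, 105, 103, 105, 105, 106, 105, 106, 105, 107, 106, 105, 105, 106, 105, 106, 106, 105, 106, 105, 106, 105, 105, 105, 105, 105, 105, 105, 107, 101, 87, 73, 90, 128, 141, 141, 140, 140]
247 [90, 89, 89, 94, 102, 105, 105, 105, 104, 105, 104, 105, 105, 104, 105, 104, 105, 104, 105, 106, 105, 105, 104, 105, 105, 106, 106, 106, 105, 106, 106, 107, 106, 106, 106, 1
[... 294 characters left out ...]
0, 70, 69, 71, 94, 139, 166, 166, 165, 156, 120, 102, 103, 102, 102, 103, 104, 106, 104, 104, 104, 104, 104, 105, 105, 105, 106, 106, 107, 109, 107, 105, 106, 106, 106, 106, 105, 105, 104, 97, 91, 91, 93, 94, 106, 121, 121]
317 [72, 73, 74, 74, 72, 94, 140, 171, 167, 148, 114, 102, 104, 104, 104, 102, 103, 104, 106, 106, 105, 104, 104, 104, 105, 105, 105, 106, 107, 107, 108, 106, 106, 107, 108, 108, 107, 104, 104, 108, 130, 163, 183, 192, 193, 191, 191, 191]
322 [74, 75, 76, 74, 75, 75, 90, 135, 171, 167, 153, 127, 107, 103, 105, 103, 103, 104, 106, 106, 106, 105, 105, 104, 105, 105, 107, 107, 107, 107, 108, 108, 107, 106, 108, 107, 106, 104, 120, 163, 189, 192, 191, 191, 191, 191, 191, 190]
```

```bash
cat > g.py <<'E'
from h import *
bed=np.load('bed.npy')
top=np.array([.3897,.3562,.1401]);t=np.radians(29);az=np.radians(-164.5)
a=np.array([np.sin(t)*np.cos(az),np.sin(t)*np.sin(az),np.cos(t)]);foot=top-.12*a
def G(h): return TF(foot+h*a,bed[:3,1],-a)
def Bd(x,y,z): return TF(bed[:3,:3]@np.array([x,y,z])/1000+bed[:3,3],bed[:3,1],-bed[:3,2])
E
python3 - <<'E'
from g import *
print(foot);rows(pose(),G(.19));rows(G(.19),G(.088))
d=ld('wrist');W=xyz(d);print('tray corner',W[238,218],W[260,215])
E
```

```text
[0.44576128 0.37174717 0.03514564]
2 x [-0.29, -0.39, 2.57] [-0.0336, 0.0124, 0.0054] tot [-0.067  0.025  0.011]
3 x [0.0, 0.0, 3.4] [0.0, -0.0, -0.0] tot [ 0. -0. -0.]
tray corner [0.34380853 0.37874244 0.04051859] [3.39325207e-01 3.58976510e-01 1.60518160e-04]
```

Call:
servo_tool:
  plan:
    - [[-0.29, -0.39, 2.57], [-0.0336, 0.0124, 0.0054], 5]
    - [[-0.29, -0.39, 2.57], [-0.0336, 0.0124, 0.0054], 5]
    - [[0, 0, 0], [0, 0, 0], 5]
    - [[0, 0, 2], [0, 0, 0], 5]
    - [[0, 0, 2.2], [0, 0, 0], 5]
    - [[0, 0, 2], [0, 0, 0], 5]
    - [[0, 0, 2], [0, 0, 0], 5]
    - [[0, 0, 2], [0, 0, 0], 5]
    - [[0, 0, 0], [0, 0, 0], 5]

```text
t: 3.35
eef_pos: [0.4061, 0.3595, 0.1111]
tool_rot: [2.322, 1.702, 0.694]
ft_force: [0.0, 0.2, 0.8]
width: 0.539
gripper_force: 0.0
```

```bash
python3 - <<'E'
from g import *
rows(pose(),G(.088));shot('wrist');s=get_state();print(s['ft_force'],s['width']*9.3)
E
ls -t pics|head -1; cp $(ls -t pics/wrist*|head -1) pics/w3.png
```

```text
1 x [0.07, -0.11, -0.15] [0.0011, 0.0026, -0.0019] tot [ 0.001  0.003 -0.002]
[ 0.25046305 -0.32870261  0.85552747] 5.000796600231076
wrist_340.png
```

View pics/w3.png

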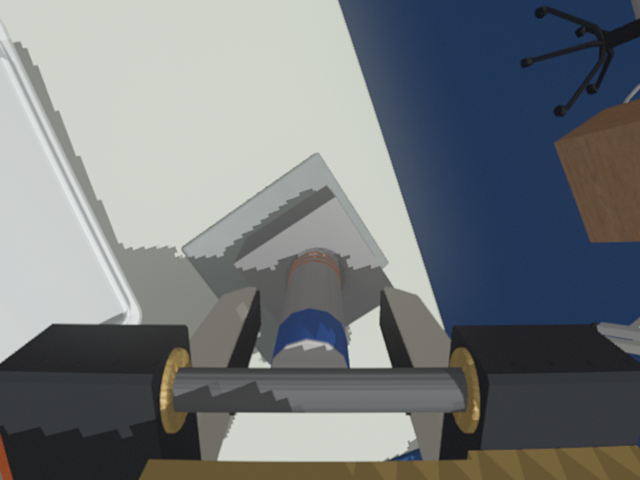

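Call:
servo_tool:
  plan:
    - [[0.05, -0.1, -0.1], [0, 0, 0], 3]
    - [[0, 0, 0], [0, 0, 0], 2]
    - [[0, 0, 0], [0, 0, 0], 1.5]
    - [[0, 0, 0], [0, 0, 0], 1.5]
    - [[0, 0, 0], [0, 0, 0], 1.5]
    - [[0, 0, 0], [0, 0, 0], 1.5]

```text
t: 4.0
eef_pos: [0.4034, 0.3604, 0.1126]
tool_rot: [2.322, 1.704, 0.698]
ft_force: [-4.1, -0.6, 7.2]
width: 0.253
gripper_force: 30.0
```

Run:
```python
from g import *
print(pose().round(4)[:3,3],get_state()['moment'])
# from lifted pose to above slot entry: rod foot 60 mm above floor
rows(G(.088),G(.143))
for z in (60,):
  B=Bd(15,65,88+z);print(B[:3,3]);rows(G(.148),B)
  A=G(.148);A[:3,3]+=[0,0,.03];rows(A,B)
```

```text
[0.4034 0.3604 0.1126] [-0.1486833   0.41846579  0.0452099 ]
2 x [-0.0, -0.0, -2.75] [0.0, -0.0, -0.0] tot [ 0. -0. -0.]
[0.4976289  0.21078205 0.19971654]
7 x [-1.5, 2.25, 0.22] [0.0582, -0.1232, -0.0273] tot [ 0.407 -0.863 -0.191]
7 x [-1.46, 2.14, 0.65] [0.0582, -0.1232, -0.0273] tot [ 0.407 -0.863 -0.191]
```

Call:
servo_tool:
  plan:
    - [[0, 0, -0.5], [0, 0, 0], 1.5]
    - [[0, 0, -1], [0, 0, 0], 1.5]
    - [[0, 0, -1.2], [0, 0, 0], 1.5]
    - [[0, 0, -1.5], [0, 0, 0], 1.5]
    - [[0, 0, -1.5], [0, 0, 0], 1.5]
    - [[0, 0, -1.5], [0, 0, 0], 1.5]
    - [[0, 0, 0], [0, 0, 0], 1.5]

```text
t: 4.7
eef_pos: [0.3693, 0.3509, 0.1762]
tool_rot: [2.322, 1.704, 0.699]
ft_force: [0.1, 0.3, -2.9]
width: 0.255
gripper_force: 30.0
```

```bash
cat > path.py <<'E'
from g import *
def path(A,B,N):
    iv=np.linalg.inv(bed);D=np.linalg.inv(A)@B;w=Rn.from_matrix(D[:3,:3]).as_rotvec()
    R=Rn.from_rotvec(w/N).as_matrix();S=sum(np.linalg.matrix_power(R,k) for k in range(N));M=np.eye(4);M[:3,:3]=R;M[:3,3]=np.linalg.solve(S,D[:3,3])
    T=A.copy()
    for k in range(N+1):
        f=T@[0,0,.090,1];print(k,'foot bed',((iv@f)[:3]*1000).round(),'w',f[:3].round(3));T=T@M
E
python3 - <<'E'
from path import *
s=get_state();print(s['ft_force'],s['width'],s['gripper_force'])
A=pose();iv=np.linalg.inv(bed);print('bar bed',(iv@[.4307,.1694,.2588,1])[:3]*1000)
for z in (180,): B=Bd(15,65,z);rows(A,B);path(A,B,8)
E
```

```text
[ 0.10895864  0.30426538 -2.88995035] 0.2551925193281382 29.99870628118515
bar bed [ 95.00097062  10.01724076 164.11045565]
7 x [-1.2, 2.39, 0.0] [0.0582, -0.1235, -0.0275] tot [ 0.407 -0.864 -0.193]
0 foot bed [-147.  -55.  137.] w [0.411 0.363 0.098]
1 foot bed [-129.  -41.  126.] w [0.42  0.338 0.099]
2 foot bed [-109.  -26.  117.] w [0.429 0.314 0.103]
3 foot bed [-89. -11. 108.] w [0.439 0.29  0.108]
4 foot bed [-68.   3. 102.] w [0.448 0.266 0.114]
5 foot bed [-48.  18.  97.] w [0.457 0.243 0.122]
6 foot bed [-27.  33.  93.] w [0.468 0.221 0.131]
7 foot bed [-6. 49. 91.] w [0.478 0.199 0.141]
8 foot bed [15. 65. 90.] w [0.49  0.178 0.152]
```

Call:
servo_tool:
  plan:
    - [[-1.2, 2.39, 0], [0.0582, -0.1235, -0.0275], 1.5]
    - [[-1.2, 2.39, 0], [0.0582, -0.1235, -0.0275], 1.5]
    - [[-1.2, 2.39, 0], [0.0582, -0.1235, -0.0275], 1.5]
    - [[-1.2, 2.39, 0], [0.0582, -0.1235, -0.0275], 1.5]
    - [[-1.2, 2.39, 0], [0.0582, -0.1235, -0.0275], 1.5]
    - [[-1.2, 2.39, 0], [0.0582, -0.1235, -0.0275], 1.5]
    - [[-1.2, 2.39, 0], [0.0582, -0.1235, -0.0275], 1.5]
    - [[0, 0, 0], [0, 0, 0], 1.5]
    - [[0, 0, 0], [0, 0, 0], 1.5]

```text
t: 5.6
eef_pos: [0.5001, 0.23, 0.2227]
tool_rot: [2.126, 1.653, -0.644]
ft_force: [-0.3, -0.1, -2.0]
width: 0.249
gripper_force: 30.0
```

Run:
```python
from g import *
A=pose();iv=np.linalg.inv(bed);print((iv@A).round(4));rows(A,Bd(15,65,180));s=get_state();print(s['ft_force'],s['moment'],s['width'])
shot('wrist');shot('scene')
c=ld('scene')['pixels'][200:440,180:420];w=ld('wrist')['pixels']
cv2.imwrite('pics/c4.png',np.hstack([cv2.resize(c,(400,400)),cv2.resize(w[60:440,150:530],(400,400))]))
```

```text
[[-0.9999  0.0082 -0.0136  0.0124]
 [ 0.0081  0.9999  0.0081  0.0628]
 [ 0.0137  0.008  -0.9999  0.1779]
 [ 0.      0.      0.      1.    ]]
1 x [-0.26, 0.23, -0.22] [0.008, -0.0137, -0.0081] tot [ 0.008 -0.014 -0.008]
[-0.27499314 -0.11494929 -2.04287315] [ 0.4203015  -0.05348596 -0.00593956] 0.24932050823052215
```

View pics/c4.png

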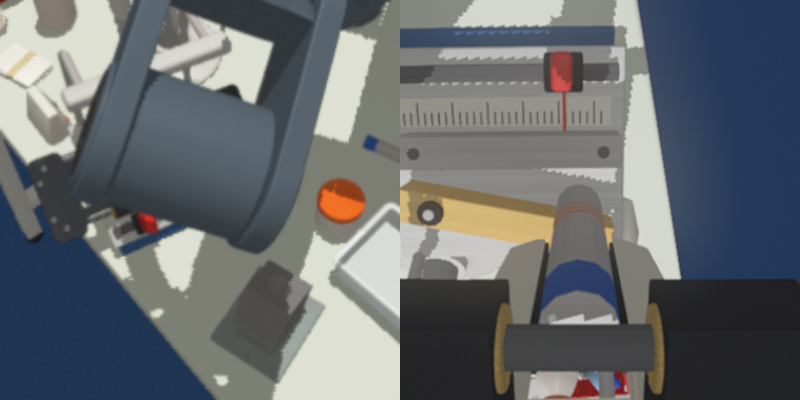

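Run:
```python
from g import *
from scipy.optimize import least_squares
d=ld('wrist');W=xyz(d);iv=np.linalg.inv(pose());T=(W.reshape(-1,3)@iv[:3,:3].T+iv[:3,3]).reshape(480,640,3)
m=(abs(T[...,1])<.013)&(abs(T[...,0])<.016)&(T[...,2]>-.04)&(T[...,2]<.096);m[:,:360]=0;m[:,490:]=0;m[:230]=0 if False else m[:230]
P=T[m];P=P[~np.isnan(P).any(1)];print(len(P),P[:,2].min(),P[:,2].max())
P=P[P[:,2]>-.02]
def f(q):
    a=np.array([q[2],q[3],1]);a/=np.linalg.norm(a);v=P-np.array([q[0],q[1],.03]);return np.linalg.norm(v-np.outer(v@a,a),axis=1)-.012
r=least_squares(f,[0,0,0,0],loss='soft_l1',f_scale=.001);print('tool x,y at z=.03, slopes',r.x.round(4),np.sqrt((r.fun**2).mean()))
print('foot z pctl',np.percentile(P[:,2],[95,99,100]))
```

```text
31 -0.03718166825939079 -0.02748656521951487
tool x,y at z=.03, slopes [0. 0. 0. 0.] nan<stdin>:9: RuntimeWarning: Mean of empty slice.
  ret = ret.dtype.type(ret / rcount)
Traceback (most recent call last):
IndexError: index -1 is out of bounds for axis 0 with size 0
```

```bash
cat > inhand.py <<'E'
from g import *
from scipy.optimize import least_squares
d=ld('wrist');W=xyz(d);iv=np.linalg.inv(pose());T=(W.reshape(-1,3)@iv[:3,:3].T+iv[:3,3]).reshape(480,640,3)
m=(abs(T[...,1])<.015)&(abs(T[...,0])<.02)&(T[...,2]>-.025)&(T[...,2]<.1);m[:,:280]=0;m[:,360:]=0
P=T[m];print(len(P))
def f(q):
    a=np.array([q[2],q[3],1]);a/=np.linalg.norm(a);v=P-np.array([q[0],q[1],.03]);return np.linalg.norm(v-np.outer(v@a,a),axis=1)-.012
r=least_squares(f,[0,0,0,0],loss='soft_l1',f_scale=.001);print('tool x,y at z=.03, slopes',r.x.round(4),np.sqrt((r.fun**2).mean()))
print('foot z pctl',np.percentile(P[:,2],[1,95,99,100]))
E
python3 inhand.py
```

```text
6140
tool x,y at z=.03, slopes [ 0.0022  0.0005  0.0039 -0.003 ] 0.0009622606757990548
foot z pctl [-0.02453708  0.07367889  0.08629178  0.09119932]
```

Run:
```python
from g import *
rows(pose(),Bd(18,65,180))
```

```text
1 x [-0.5, 0.31, -0.11] [0.0094, -0.0147, -0.0077] tot [ 0.009 -0.015 -0.008]
```

Call:
servo_tool:
  plan:
    - [[-0.5, 0.25, -0.15], [0.009, -0.0145, -0.008], 1.5]
    - [[0, 0, 0], [0, 0, 0], 1.5]
    - [[0, 0, 2], [0, 0, 0], 1.5]
    - [[0, 0, 2], [0, 0, 0], 1.5]
    - [[0, 0, 2], [0, 0, 0], 1.5]
    - [[0, 0, 1.2], [0, 0, 0], 1.5]
    - [[0, 0, 0], [0, 0, 0], 1.5]
    - [[0, 0, 0], [0, 0, 0], 1.5]

```text
t: 6.5
eef_pos: [0.4918, 0.1867, 0.1702]
tool_rot: [2.117, 1.655, -0.667]
ft_force: [0.1, -0.3, -2.9]
width: 0.256
gripper_force: 30.0
```

```bash
python3 - <<'E'
from g import *
A=pose();iv=np.linalg.inv(bed);print((iv@A).round(4));s=get_state();print(s['ft_force'],iv[:3,:3]@s['ft_force'],s['moment'])
shot('wrist')
cv2.imwrite('pics/c5.png',ld('wrist')['pixels'][90:420,160:480].repeat(2,0).repeat(2,1)[:600])
E
python3 inhand.py
```

```text
[[-1.000e+00  4.000e-04 -1.000e-04  1.840e-02]
 [ 4.000e-04  1.000e+00  7.000e-04  6.520e-02]
 [ 1.000e-04  7.000e-04 -1.000e+00  1.096e-01]
 [ 0.000e+00  0.000e+00  0.000e+00  1.000e+00]]
[ 0.13382938 -0.25344121 -2.92466796] [-1.50244819  0.1909654  -2.51833419] [ 0.47766657 -0.07167706  0.09297203]
6246
tool x,y at z=.03, slopes [ 0.0017 -0.0003  0.0082 -0.0017] 0.0016144335783330555
foot z pctl [-0.02446393  0.07976589  0.08500931  0.08894276]
```

View pics/c5.png

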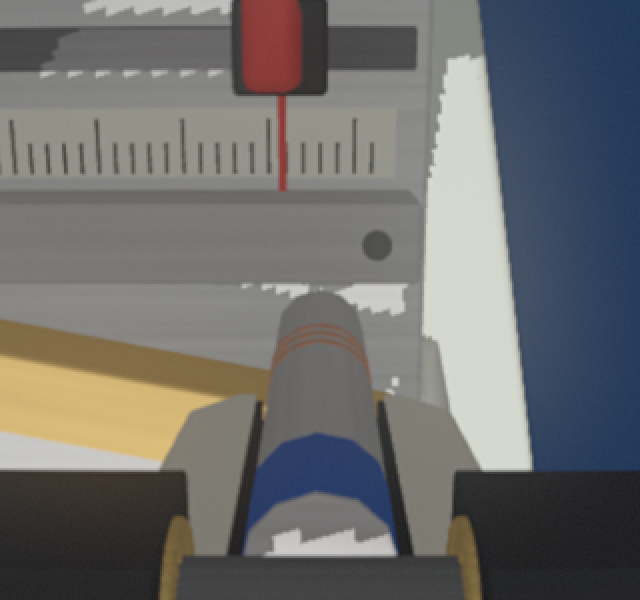

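Call:
servo_tool:
  plan:
    - [[0, 0, 0.8], [0, 0, 0], 1.5]
    - [[0, 0, 0.6], [0, 0, 0], 1.5]
    - [[0, 0, 0.3], [0, 0, 0], 1.5]
    - [[0, 0, 0], [0, 0, 0], 1.5]

```text
t: 6.95
eef_pos: [0.4889, 0.1765, 0.1552]
tool_rot: [2.116, 1.655, -0.669]
ft_force: [-0.6, 0.2, -3.0]
width: 0.252
gripper_force: 30.0
```

Call:
servo_tool:
  plan:
    - [[0, 0, 0.1], [0, 0, 0], 1.5]
    - [[0, 0, 0.1], [0, 0, 0], 1.5]
    - [[0, 0, 0], [0, 0, 0], 1.5]

```text
t: 7.25
eef_pos: [0.4889, 0.1757, 0.154]
tool_rot: [2.116, 1.655, -0.668]
ft_force: [0.0, 0.5, -3.0]
width: 0.253
gripper_force: 30.0
```

Call:
servo_tool:
  plan:
    - [[0, 0, 0.08], [0, 0, 0], 1.5]
    - [[0, 0, 0], [0, 0, 0], 1.5]

```text
t: 7.45
eef_pos: [0.4889, 0.1756, 0.1538]
tool_rot: [2.117, 1.655, -0.667]
ft_force: [-0.2, 3.7, 3.0]
width: 0.252
gripper_force: 30.0
```

Call:
servo_tool:
  plan:
    - [[0, 0, 0.08], [0, 0, 0], 1.5]
    - [[0, 0, 0], [0, 0, 0], 1.5]

```text
t: 7.65
eef_pos: [0.489, 0.1756, 0.1537]
tool_rot: [2.117, 1.655, -0.665]
ft_force: [-1.7, 7.5, 8.5]
width: 0.252
gripper_force: 30.0
```

Call:
servo_tool:
  plan:
    - [[0, 0, 0.08], [0, 0, 0], 1.5]
    - [[0, 0, 0], [0, 0, 0], 1.5]

```text
t: 7.85
eef_pos: [0.489, 0.1756, 0.1537]
tool_rot: [2.117, 1.655, -0.664]
ft_force: [-2.3, 11.3, 14.9]
width: 0.251
gripper_force: 30.0
```

Call:
servo_tool:
  plan:
    - [[0, 0, -0.16], [0, 0, 0], 1.5]
    - [[0, -0.5, 0], [0, 0, 0], 1.5]
    - [[0.1, -1, 0], [0, 0, 0], 1.5]
    - [[0.1, -1, 0], [0, 0, 0], 1.5]
    - [[0.1, -1, 0], [0, 0, 0], 1.5]
    - [[0.08, -1, 0], [0, 0, 0], 1.5]
    - [[0, -0.5, 0], [0, 0, 0], 1.5]
    - [[0, 0, 0], [0, 0, 0], 1.5]

```text
t: 8.65
eef_pos: [0.441, 0.1906, 0.1517]
tool_rot: [2.116, 1.656, -0.666]
ft_force: [2.5, 5.1, 7.5]
width: 0.254
gripper_force: 30.0
```

```bash
cat > st.py <<'E'
from g import *
A=pose();iv=np.linalg.inv(bed);P=iv@A;print('tcp bed mm',(P[:3,3]*1000).round(1),'z axis',P[:3,2].round(4));s=get_state();print('F bed',(iv[:3,:3]@(s['ft_force'])).round(1),'weight-corrected',(iv[:3,:3]@(s['ft_force']+np.array([0,0,2.9]))).round(1))
E
python3 st.py
```

```text
tcp bed mm [14.7 14.9 89.6] z axis [ 1.0e-04  1.6e-03 -1.0e+00]
F bed [-0.3  1.2  9.3] weight-corrected [ 1.4  1.2 11.7]
```

Call:
servo_tool:
  plan:
    - [[0.02, -0.5, -0.08], [0, 0, 0], 1.5]
    - [[0, -0.5, 0], [0, 0, 0], 1.5]
    - [[0, -0.2, 0], [0, 0, 0], 1.5]
    - [[0, 0, 0], [0, 0, 0], 1.5]

```text
t: 9.05
eef_pos: [0.429, 0.1937, 0.1516]
tool_rot: [2.116, 1.655, -0.669]
ft_force: [0.2, 1.7, 2.1]
width: 0.252
gripper_force: 30.0
```

```bash
python3 st.py
```

```text
tcp bed mm [14.5  2.5 89.6] z axis [ 1.2e-03 -5.0e-04 -1.0e+00]
F bed [-0.2 -0.2  2.7] weight-corrected [ 1.4 -0.2  5. ]
```

Now short steps, watching the force along bed y.

Call:
servo_tool:
  plan:
    - [[0, -0.3, 0], [0, 0, 0], 1.5]
    - [[0, -0.2, 0], [0, 0, 0], 1.5]
    - [[0, 0, 0], [0, 0, 0], 1.5]

```text
t: 9.35
eef_pos: [0.4259, 0.1947, 0.1517]
tool_rot: [2.114, 1.655, -0.664]
ft_force: [10.2, -3.7, -3.2]
width: 0.257
gripper_force: 30.0
```

Call:
servo_tool:
  plan:
    - [[0, -0.1, 0], [0, 0, 0], 1.5]
    - [[0, 0, 0], [0, 0, 0], 1.5]

```text
t: 9.55
eef_pos: [0.4255, 0.1949, 0.1517]
tool_rot: [2.114, 1.655, -0.662]
ft_force: [13.1, -4.9, -4.1]
width: 0.254
gripper_force: 30.0
```

```bash
python3 st.py
```

```text
tcp bed mm [14.4 -1.2 89.9] z axis [-3.0e-04  4.8e-03 -1.0e+00]
F bed [-1.  14.  -4.3] weight-corrected [ 0.7 14.  -1.9]
```

Call:
servo_tool:
  plan:
    - [[0, 0.06, 0.06], [0, 0, 0], 1.5]
    - [[0, 0, 0], [0, 0, 0], 1.5]
    - [[0, 0, 0], [0, 0, 0], 2.6]
    - [[0, 0, 0], [0, 0, 0], 3.2]
    - [[0, 0, 0], [0, 0, 0], 5]
    - [[0, 0, 0], [0, 0, 0], 5]
    - [[0, 0, 0], [0, 0, 0], 5]

```text
t: 10.25
eef_pos: [0.4239, 0.1947, 0.1511]
tool_rot: [2.116, 1.655, -0.669]
ft_force: [0.2, -0.0, -0.0]
width: 0.522
gripper_force: 0.0
```

Call:
servo_tool:
  plan:
    - [[0, 0, -2], [0, 0, 0], 5]
    - [[0, 0, -3], [0, 0, 0], 5]
    - [[0, 0, -3.5], [0, 0, 0], 5]
    - [[0, 0, -3.5], [0, 0, 0], 5]
    - [[0, 0, -3], [0, 0, 0], 5]
    - [[0, 0, 0], [0, 0, 0], 5]
    - [[0, 0, 0], [0, 0, 0], 5]

```text
t: 10.95
eef_pos: [0.4446, 0.2782, 0.2735]
tool_rot: [2.116, 1.656, -0.668]
ft_force: [0.1, -1.8, 0.1]
width: 0.533
gripper_force: 0.0
```

```bash
python3 st.py
python3 - <<'E'
from g import *
shot('wrist')
cv2.imwrite('pics/c6.png',cv2.resize(ld('wrist')['pixels'][60:360,160:480],(640,600)))
E
```

```text
tcp bed mm [ 14.2  -2.7 238.6] z axis [ 8.e-04 -0.e+00 -1.e+00]
F bed [ 1.4  0.5 -0.9] weight-corrected [3.1 0.5 1.4]
```

View pics/c6.png

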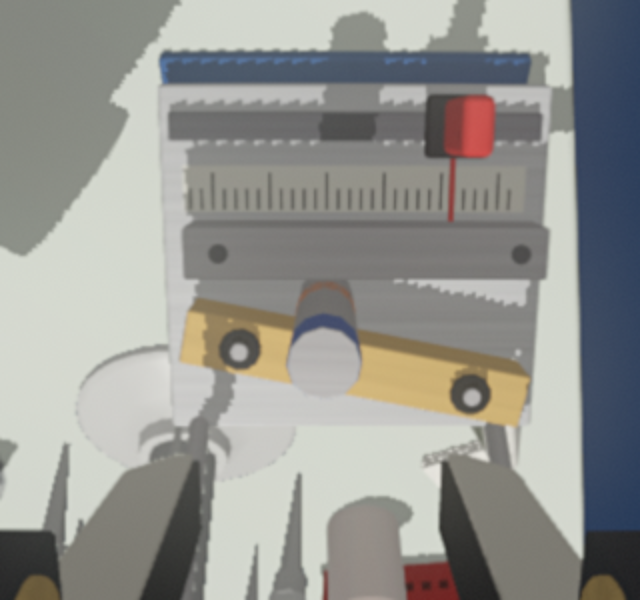

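```bash
cat > rodfit.py <<'E'
from g import *
from scipy.optimize import least_squares
d=ld('wrist');W=xyz(d);iv=np.linalg.inv(bed);T=(W.reshape(-1,3)@iv[:3,:3].T+iv[:3,3]).reshape(480,640,3)*1000
hsv=cv2.cvtColor(d['pixels'],cv2.COLOR_BGR2HSV)
m=(T[...,2]>116)&(T[...,2]<125)&(abs(T[...,0]-12)<25)&(abs(T[...,1]-0)<25)
m=cv2.morphologyEx(m.astype(np.uint8),cv2.MORPH_OPEN,np.ones((3,3)))
c=max(cv2.findContours(m,cv2.RETR_EXTERNAL,cv2.CHAIN_APPROX_NONE)[0],key=cv2.contourArea)
e=cv2.fitEllipse(c);print('disc ellipse px',np.round(e[0],1),np.round(e[1],1))
t=(iv@np.r_[ray(d,[e[0]],bed[:3,3]+.12*bed[:3,2],bed[:3,2])[0],1])[:3]*1000;print('top centre bed',t.round(1),'disc z med',np.median(T[...,2][m>0]))
Q=T[m>0];A=np.c_[Q[:,:2],np.ones(len(Q))];print('disc slopes x,y',np.linalg.lstsq(A,Q[:,2],rcond=None)[0][:2].round(3))
s=(T[...,2]>40)&(T[...,2]<112)&(abs(T[...,0]-12)<16)&(abs(T[...,1]-t[1])<16);P=T[s];print(len(P))
def f(q):
    a=np.array([q[2],q[3],1]);a/=np.linalg.norm(a);v=P-np.array([q[0],q[1],60]);return np.linalg.norm(v-np.outer(v@a,a),axis=1)-12
r=least_squares(f,[12,t[1],0,0],loss='soft_l1');print('axis at z60, slopes',r.x.round(3),np.sqrt((r.fun**2).mean()))
E
python3 rodfit.py
```

```text
disc ellipse px [321.6 240.7] [36.1 36.7]
top centre bed [ 11.7  -1.6 120. ] disc z med 120.03609158530132
disc slopes x,y [0.022 0.012]
579
axis at z60, slopes [ 1.2742e+01 -1.0050e+00 -2.0000e-03 -1.2000e-02] 0.19404278542345466
```

Run:
```python
from g import *
d=ld('wrist');px=d['pixels'].astype(int);r=px[...,2]-px[...,1];iv=np.linalg.inv(bed)
for v in (145,152,160):
    w=np.clip(r[v,375:397]-15,0,None);u=375+(w*np.arange(22)).sum()/w.sum()
    print(v,round(u,2),((iv@np.r_[ray(d,[(u,v)],bed[:3,3]+.0055*bed[:3,2],bed[:3,2])[0],1])[:3]*1000).round(2))
rows(pose(),Bd(-62,53.8,200));rows(Bd(-62,53.8,200),Bd(-62,53.8,48))
```

```text
145 385.87 [-42.88  54.08   5.5 ]
152 385.57 [-36.94  54.04   5.5 ]
160 385.25 [-30.11  54.02   5.5 ]
3 x [2.54, 1.89, 1.26] [-0.0003, 0.0006, 0.0002] tot [-0.001  0.002  0.001]
4 x [-0.0, -0.0, 3.8] [0.0, -0.0, -0.0] tot [ 0. -0. -0.]
```

Call:
servo_tool:
  plan:
    - [[2.54, 1.9, 1.26], [0, 0, 0], 5]
    - [[2.54, 1.9, 1.26], [0, 0, 0], 5]
    - [[2.54, 1.9, 1.26], [0, 0, 0], 5]
    - [[0, 0, 0], [0, 0, 0], 5]
    - [[0, 0, 3], [0, 0, 0], 5]
    - [[0, 0, 3], [0, 0, 0], 5]
    - [[0, 0, 3], [0, 0, 0], 5]
    - [[0, 0, 0], [0, 0, 0], 5]
    - [[0, 0, 0], [0, 0, 0], 5]

```text
t: 11.9
eef_pos: [0.4975, 0.254, 0.1266]
tool_rot: [2.117, 1.655, -0.668]
ft_force: [-0.7, 0.4, 0.1]
width: 0.537
gripper_force: 0.0
```

```bash
python3 st.py
python3 - <<'E'
from g import *
rows(pose(),Bd(-62,54,48))
E
```

```text
tcp bed mm [-61.3  54.4 112.1] z axis [ 7.e-04 -3.e-04 -1.e+00]
F bed [-0.1 -0.7  0.2] weight-corrected [ 1.6 -0.7  2.6]
2 x [0.04, -0.02, 3.2] [-0.0002, 0.0004, -0.0002] tot [-0.     0.001 -0.   ]
```

Call:
servo_tool:
  plan:
    - [[0.08, -0.04, 2], [0, 0, 0], 5]
    - [[0, 0, 2], [0, 0, 0], 5]
    - [[0, 0, 1.5], [0, 0, 0], 5]
    - [[0, 0, 0.9], [0, 0, 0], 5]
    - [[0, 0, 0], [0, 0, 0], 3]
    - [[0, 0, 0], [0, 0, 0], 1]
    - [[0, 0, 0], [0, 0, 0], 0.6]
    - [[0, 0, 0], [0, 0, 0], 0.6]
    - [[0, 0, 0], [0, 0, 0], 0.6]
    - [[0, 0, 0], [0, 0, 0], 0.6]

```text
t: 12.9
eef_pos: [0.4887, 0.2192, 0.073]
tool_rot: [2.116, 1.655, -0.667]
ft_force: [0.3, 1.3, 1.8]
width: 0.125
gripper_force: 30.0
```

```bash
python3 st.py
```

```text
tcp bed mm [-62.6  54.3  47.7] z axis [ 2.e-04  4.e-04 -1.e+00]
F bed [-0.1 -0.   2.3] weight-corrected [ 1.6 -0.   4.7]
```

Call:
servo_tool:
  plan:
    - [[0, -0.5, 0], [0, 0, 0], 0.6]
    - [[0, -0.8, 0], [0, 0, 0], 0.6]
    - [[0, -1, 0], [0, 0, 0], 0.6]
    - [[0, -1, 0], [0, 0, 0], 0.6]
    - [[0, -1, 0], [0, 0, 0], 0.6]
    - [[0, -0.8, 0], [0, 0, 0], 0.6]
    - [[0, -0.42, 0], [0, 0, 0], 0.6]
    - [[0, 0, 0], [0, 0, 0], 0.6]
    - [[0, 0, 0], [0, 0, 0], 0.6]

```text
t: 13.8
eef_pos: [0.4342, 0.2328, 0.073]
tool_rot: [2.117, 1.655, -0.669]
ft_force: [-1.1, 5.8, 7.8]
width: 0.129
gripper_force: 30.0
```

```bash
python3 st.py
```

```text
tcp bed mm [-62.7  -1.8  47.7] z axis [ 3.e-04 -8.e-04 -1.e+00]
F bed [ 0.1 -2.4  9.5] weight-corrected [ 1.8 -2.4 11.8]
```

Call:
servo_tool:
  plan:
    - [[0, 0, 0], [0, 0, 0], 2]
    - [[0, 0, 0], [0, 0, 0], 4]
    - [[0, 0, 0], [0, 0, 0], 4]
    - [[0, 0, -2], [0, 0, 0], 4]
    - [[0, 0, -4], [0, 0, 0], 4]
    - [[0, 0, -4.5], [0, 0, 0], 4]
    - [[0, 0, -4.5], [0, 0, 0], 4]
    - [[-2.5, 0, -4], [0, 0, 0], 4]
    - [[-2.5, 0, 0], [0, 0, 0], 4]
    - [[0, 0, 0], [0, 0, 0], 4]

```text
t: 14.8
eef_pos: [0.4515, 0.2977, 0.2591]
tool_rot: [2.118, 1.654, -0.664]
ft_force: [-0.1, -0.2, -0.1]
width: 0.428
gripper_force: 0.0
```

```bash
cat > ptr.py <<'E'
from g import *
shot('wrist')
d=ld('wrist');px=d['pixels'].astype(int);r=px[...,2]-px[...,1];iv=np.linalg.inv(bed)
for x in (-42,-37,-31):
    p=bed@np.array([x/1000,-.0015,.0055,1]);u0,v=proj(d,p[:3])[0];u0=int(u0);v=int(round(v))
    w=np.clip(r[v,u0-9:u0+10]-15,0,None);u=u0-9+(w*np.arange(19)).sum()/w.sum()
    print(v,round(u,2),w.max(),((iv@np.r_[ray(d,[(u,v)],bed[:3,3]+.0055*bed[:3,2],bed[:3,2])[0],1])[:3]*1000).round(2))
E
python3 ptr.py; python3 rodfit.py; python3 st.py
```

```text
176 317.95 57 [-41.82  -2.12   5.5 ]
182 317.95 55 [-36.57  -2.13   5.5 ]
188 317.95 56 [-31.29  -2.15   5.5 ]
disc ellipse px [318.3 278.1] [34.7 35.8]
top centre bed [ 11.4  -1.7 120. ] disc z med 120.00079742972942
disc slopes x,y [0.03 0.01]
784
axis at z60, slopes [ 1.2774e+01 -1.0180e+00 -3.0000e-03 -1.1000e-02] 0.2216401710810657
tcp bed mm [-12.1  -1.1 237.4] z axis [-0.e+00 -1.e-04 -1.e+00]
F bed [ 0.7 -0.4 -0.8] weight-corrected [ 2.4 -0.4  1.6]
```

Call:
servo_tool:
  plan:
    - [[2.5, 0, 0], [0, 0, 0], 4]
    - [[2.5, 0, 4], [0, 0, 0], 4]
    - [[0, 0, 4.5], [0, 0, 0], 4]
    - [[0, 0, 4.5], [0, 0, 0], 4]
    - [[0, 0, 3.5], [0, 0, 0], 4]
    - [[0, 0.08, 2.4], [0, 0, 0], 4]
    - [[0, 0, 0], [0, 0, 0], 2]
    - [[0, 0, 0], [0, 0, 0], 0.6]
    - [[0, 0, 0], [0, 0, 0], 0.6]
    - [[0, 0, 0], [0, 0, 0], 0.6]

```text
t: 15.85
eef_pos: [0.4362, 0.2337, 0.0743]
tool_rot: [2.117, 1.656, -0.666]
ft_force: [-1.8, 1.4, 0.8]
width: 0.14
gripper_force: 1.1
```

```bash
python3 st.py;python3 st.py; python3 -c "
from h import *
print(get_state()['gripper_force'],get_state()['width'])"
```

```text
tcp bed mm [-63.   -0.1  49.5] z axis [-8.e-04  1.e-03 -1.e+00]
F bed [-0.3 -2.   1.2] weight-corrected [ 1.4 -2.   3.6]
tcp bed mm [-63.   -0.1  49.5] z axis [-8.e-04  1.e-03 -1.e+00]
F bed [-0.3 -2.   1.2] weight-corrected [ 1.4 -2.   3.6]
1.1196009814739227 0.13994601491783318
```

Call:
servo_tool:
  plan:
    - [[0, 0, 0], [0, 0, 0], 0.6]
    - [[0, 0, 0], [0, 0, 0], 0.6]

```text
t: 16.05
eef_pos: [0.4362, 0.2336, 0.0743]
tool_rot: [2.117, 1.656, -0.665]
ft_force: [-0.1, 6.1, 5.1]
width: 0.124
gripper_force: 30.0
```

```bash
python3 st.py
```

```text
tcp bed mm [-63.   -0.1  49.5] z axis [-0.0012  0.0011 -1.    ]
F bed [-1.9 -1.6  7.6] weight-corrected [-0.3 -1.6 10. ]
```

Call:
servo_tool:
  plan:
    - [[0, -0.08, 0], [0, 0, 0], 0.6]
    - [[0, 0, 0], [0, 0, 0], 0.6]
    - [[0, 0, 0], [0, 0, 0], 2]
    - [[0, 0, 0], [0, 0, 0], 4]
    - [[0, 0, 0], [0, 0, 0], 4]
    - [[0, 0, -3], [0, 0, 0], 4]
    - [[0, 0, -4.5], [0, 0, 0], 4]
    - [[0, 0, -4.5], [0, 0, 0], 4]
    - [[-2.5, 0, -4.5], [0, 0, 0], 4]
    - [[-2.5, 0, -2], [0, 0, 0], 4]

```text
t: 17.05
eef_pos: [0.4512, 0.2975, 0.2551]
tool_rot: [2.116, 1.656, -0.664]
ft_force: [-0.1, 0.2, -0.3]
width: 0.431
gripper_force: 0.0
```

Call:
servo_tool:
  plan:
    - [[0, 0, 0], [0, 0, 0], 4]
    - [[0, 0, 0], [0, 0, 0], 4]

```text
t: 17.25
eef_pos: [0.4506, 0.2959, 0.2522]
tool_rot: [2.117, 1.655, -0.668]
ft_force: [-0.3, -0.2, -1.3]
width: 0.431
gripper_force: 0.0
```

```bash
python3 ptr.py; python3 rodfit.py; python3 st.py
python3 - <<'E'
from h import *
cv2.imwrite('pics/c7.png',cv2.resize(ld('wrist')['pixels'][60:360,160:480],(640,600)))
E
```

```text
179 320.25 56 [-41.92  -0.84   5.5 ]
185 320.28 57 [-36.74  -0.82   5.5 ]
192 320.2 58 [-30.66  -0.88   5.5 ]
disc ellipse px [319.1 284.8] [35.8 36.4]
top centre bed [ 11.3  -1.7 120. ] disc z med 119.98994099901495
disc slopes x,y [0.033 0.01 ]
854
axis at z60, slopes [ 1.2777e+01 -1.0150e+00 -3.0000e-03 -1.1000e-02] 0.22404848025674093
tcp bed mm [-13.6  -1.3 231. ] z axis [ 0.0018 -0.001  -1.    ]
F bed [-0.6  0.2  0.3] weight-corrected [1.1 0.2 2.7]
```

View pics/c7.png

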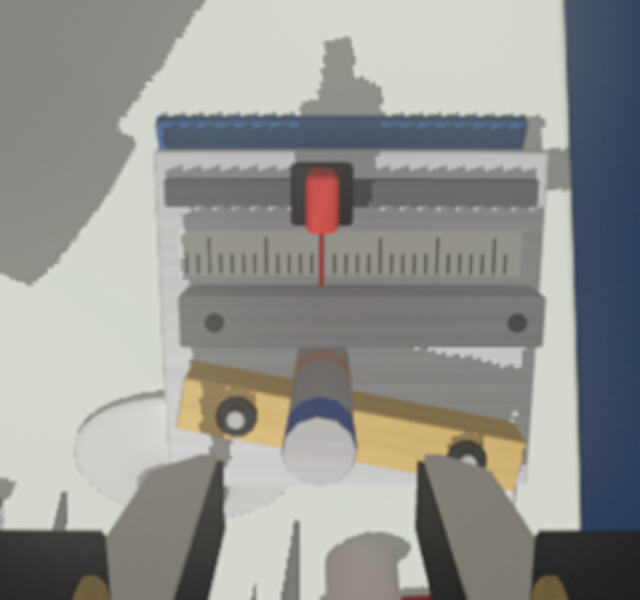

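The needle is in line with the rod: needle at y ≈ -0.85 mm, rod axis at ≈ -1.0 mm. The rod stands wedged and the hand is clear, so I'm handing in.

```bash
python3 -c "
from plant import *
print(finish_job())"
```

```text
the job is handed in; nothing more can be done
None
```

The rod is wedged square between both fences at bed y ≈ -1 mm (last push about 14 N), the red pointer is within about 0.5 mm of its middle, and the job was handed in at about 17 s; the hand-in returned no verdict.

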